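Clear and pop open the touch-latch glaze bin

ROBOT

A 6-joint arm with a two-finger parallel gripper is mounted at the origin on the work surface. World frame = base frame: x ahead of the robot, y to its left, z up, the work surface at z = 0. Lengths are in m, angles in rad, forces in N, time in s.
With the tool pointing down it reaches from about 0.25 to 0.725 m from the base axis. Payload 4 kg.
Tool frame: the origin (TCP) lies on the centre line of the jaws, within the pads' length; the fingertips stand 25 mm ahead of it and the grasp point (between the pads) lies 6 mm ahead of it; z points along the fingers, x is the direction in which the jaws open and shut, and the axes are right-handed (so a half turn about z gives the same grasp; the last joint's range is limited). The gripper opens to 85 mm and grips with 20 to 120 N. Pads are 22 mm wide; open, the fingers measure 114 mm over their backs; the gripper's body (76 mm by 85 mm) begins 54 mm behind the grasp point. The pads swing forward as they close: fully open they stand 13 mm farther back than shut.
Start: joints at [1.126, 0.241, 0.005, 1.335, 0, 1.571], TCP at [0.215, 0.451, 0.256] pointing down, gripper open.
Joint ranges: [-2.72, 2.72], [-1.05, 1.87], [-1.09, 1.28], [-1.99, 2.15], [-1.42, 1.44], [-3.14, 3.14]. Speed limits (rad/s): [2.79, 2.79, 3.14, 3.14, 3.14, 3.14].

INTERFACE

Orientations are given as a unit quaternion [x, y, z, w].
In Python, from workcell import bot, imaging, order gives the robot as it stands.
- The arm moves only by the tool carry_out, never from a script. Its argument "moves" is a list of rows, each a list of 5 numbers: the shift along the tool's x, y, z scaled (see below), then the turn about the tool's z scaled (see below), then the opening, from -1 (shut) to 1 (fully open). In form: [[tx, ty, tz, roll, hand], ...]. A call has 1 to 20 rows; each row is the pose to reach, as a shift and turn from the pose commanded when the call began, along the tool's axes at that moment; what a row does not reach only later rows make up. The controller multiplies each number of a shift by 0.1 m and each number of a turn by 90 degrees. A row lasts 1/10 s, in which the tool goes at most 50 mm and 8.59 degrees, less where a joint would pass 70% of its speed; a pose out of reach is approached as far as the arm can. A call with a number of a shift or a turn outside -1 to 1 is refused whole. A call with a gripper value outside its range is refused whole. The fingers move at their own pace and stop on an object; the grip force is fixed at half the most. Time passes only in rows, so rows that repeat a pose let the fingers close. It gives the time, the measured TCP pose, the force and the opening at its end, in the units of the state.
- bot.get_obs(): the state, without advancing time (a new reading comes with each control period).
- imaging.camera(name): name is "side" or "top" or "wrist"; returns the picture (420x560x3 uint8, red, green, blue); there is no depth.
- imaging.camera_model(name): a dict with "fovy" (degrees; the focal length in pixels is half the picture's height over the tangent of half this angle, whatever the lens; pixels are square), "cx", "cy" (the principal point, pixels), "dist" ([k1, k2, p1, p2, k3] as OpenCV has them; the pictures are not rectified), "eye" and "rotation" of the camera in the world. Camera axes: x right, y up, looking along -z (the intrinsics and any distortion apply to the point x, -y, -z); pixel columns grow to the right and rows downward; lengths in m; the calibration is good to about 2 mm. A picture is of the moment at which its call begins: read the wrist's pose just before it. camera_model takes no time and is no camera call; for the wrist camera it gives the pose at the moment of the call.
- order.job_done(): hands the job in, once; it reports no verdict.
The state is a dict: "clock": time; "joint_pos": joint angles; "joint_vel": joint speeds; "tau": joint torques, N m; "eef_pos": TCP position; "tool_rot": TCP orientation; "ft_force": force on the tool from outside, world axes, zero at the start; "ft_torque": the same for the moment, N m; "grip_width": finger opening in m.
Only numpy, scipy, OpenCV 4.12 (cv2) and the standard library are available. Lean on these libraries where they do the work, as an engineer would, in place of code of your own. Each camera call takes 0.05 s, during which the arm holds its last target.

TASK

Someone left a clay ring lying on the blue touch-latch lid of the pottery class's supply chest. With a fingertip, slide the ring, without picking it up, off the lid until it lies wholly on the fixed wooden shelf in the middle of the chest; only then press the blue lid down at its small steel dot and let go, so that the latch releases and the lid springs ajar. Keep the yellow lid shut and leave the tile, beaker, jar and brush where they are.

Things in the scene. Friction and masses are not known exactly. Their poses are not given: they have to be found in the camera images.
- chest: Low wooden chest fixed to the table, 165 (its x) by 396 mm (its y), top at 70 mm. Origin: centre of its underside, on the table; x away from the robot when not turned, z up. Along its y, all flush at 70 mm (lids up to 1 mm proud): a lid, the fixed shelf, a lid. The lids' centres are at y = +135 and -135 mm; which is the blue one changes.
- shelf (a point): Centre of the top of the fixed light-wood shelf in the middle of the chest (150 mm in x, 146 mm in y), 70 mm above the table; axes as the chest's.
- ring: Loose flat ring of brown fired clay, 86 mm outside diameter, 62 mm inside diameter (open hole), 20 mm high, about 90 g, lying flat on the blue lid at the start. Origin: centre of its underside; z up. A closed pair of fingertips fits in the hole and can drag it.
- blue_lid (a joint): Angle of the blue lid, a 150 (chest x) by 119 (chest y) by 10 mm panel hinged along its edge far from the robot (chest +x). About 0 = shut and latched, negative = pressed below flush, positive = open. Once the latch has let go and the finger is taken away, a spring raises it to rest ajar at about 0.38 rad, its free edge (towards the robot) some 55 mm up. It does not latch again.
- blue_press (a point): Small steel dot, 14 mm across, on the blue lid's top, 20 mm from its free edge, midway along that edge: where to press straight down. 70 mm above the table when shut; moves with the lid. It yields under about 5 N; the latch lets go once the dot is about 4 mm down, and the lid meets a hard stop at about 6 mm (a force stop should be 8 N or more).
- yellow_lid (a joint): Angle of the yellow lid, built like the blue one, at the other end of the chest. About 0 = shut; must stay shut.
- tile: Loose round white glaze test tile, 52 mm across, 8 mm thick, lying on the yellow lid. Origin: centre of its underside.
- beaker: Loose cream beaker, 72 mm across the rim, 85 mm high, on the table beside one end of the chest. Origin: centre of its underside.
- jar: Loose closed amber glass jar with a steel cap, 60 mm across, 75 mm high, on the table beside the other end of the chest. Origin: centre of its underside.
- brush: Loose flat brush with a blue handle, 200 mm long, 20 mm high, lying on the table beyond the chest. Origin: under its middle.
Not all that is in view belongs to the job. Of the things that look like the ring, the middle-sized one is meant.

How it is judged:
By the outcome, as a careful person would: the job done as asked, in the order asked, and still so for the second after the job is handed in, with the robot touching nothing.
It also fails if it takes over 45 s, if anything falls off the work surface, if the arm or the gripper's body presses on something with over 40 N, if the wrist force passes 120 N, or if a joint passes its speed limit or range.

## Working session

There is one attempt and no reset: what is moved stays moved. The work goes in short steps, Python scripts to look and compute and a tool call to move; the robot and the scene stay as the last step left them, time stands still between calls to the robot, and variables do not carry over. Pictures are saved under pics/ and viewed, and the job is handed in when it is done.

Besides the shell and the picture viewer there is one more tool, called after "Request:" as name([rows], argument=value, ...), one row to a line, values as JSON. carry_out: Moves the arm, as the interface text tells. Its arguments: {"type":"object","properties":{"moves":{"type":"array","items":{"type":"array","items":{"type":"number","minimum":-1,"maximum":1}}}},"required":["moves"]}

```bash
mkdir -p pics; ls
cat > h.py <<'E'
import numpy as np, cv2
from workcell import bot, imaging, order
def shot(n,f):
    m=imaging.camera_model(n); im=imaging.camera(n); cv2.imwrite('pics/'+f,im[:,:,::-1]); np.save('pics/'+f+'.npy',im); return im,m
def K(m,h=420):
    f=h/2/np.tan(np.radians(m['fovy'])/2); return np.array([[f,0,m['cx']],[0,f,m['cy']],[0,0,1]])
def ray2plane(m,uv,z):
    uv=np.array(uv,float).reshape(-1,1,2)
    p=cv2.undistortPoints(uv,K(m),np.array(m['dist'],float)).reshape(-1,2)
    d=np.c_[p[:,0],-p[:,1],-np.ones(len(p))]@np.array(m['rotation']).reshape(3,3).T
    e=np.array(m['eye']); return e+d*((z-e[2])/d[:,2])[:,None]
def proj(m,P):
    R=np.array(m['rotation']).reshape(3,3); c=(np.atleast_2d(P)-np.array(m['eye']))@R
    c=c*[1,-1,-1]; return cv2.projectPoints(c.reshape(-1,1,3),np.zeros(3),np.zeros(3),K(m),np.array(m['dist'],float))[0].reshape(-1,2)
E
python3 - <<'E'
from h import *
for n in ('top','side'):
    im,m=shot(n,n+'0.png'); print(m)
print(bot.get_obs())
E
```

```text
pics
{'fovy': 47.175680670171076, 'cx': 274.84464732127356, 'cy': 208.80250035963647, 'dist': array([-0.02006371,  0.        ,  0.        ,  0.        ,  0.        ]), 'eye': array([0.42394268, 0.01995332, 0.98768122]), 'rotation': array([-0.07629926,  0.07615343,  0.71581293, -0.68992096])}
{'fovy': 51.05557410591449, 'cx': 278.5188210881913, 'cy': 213.60826469204497, 'dist': array([-0.08143715,  0.        ,  0.        ,  0.        ,  0.        ]), 'eye': array([ 0.06333301, -0.59305986,  0.69276932]), 'rotation': array([ 0.43191692, -0.15559177, -0.31699937,  0.82990986])}
{'clock': 0.1, 'joint_pos': array([ 1.12600755e+00,  2.41328225e-01,  3.87749981e-03,  1.33521170e+00,
       -3.19130141e-06,  1.57075656e+00]), 'joint_vel': array([ 7.72488235e-04, -1.92688638e-03,  2.81416592e-03,  1.57604967e-05,
       -1.31949124e-03, -1.36858655e-03]), 'tau': array([ 1.32607576e-05, -3.73137617e+01,  2.53010130e+01,  1.08542285e-02,
       -1.31138313e-05,  1.10073358e-05]), 'eef_pos': array([0.21491297, 0.45088583, 0.25551372]), 'tool_rot': array([ 8.45644745e-01,  5.33745346e-01, -7.88195341e-04,  4.99328048e-04]), 'ft_force': array([-0.6134053 ,  0.17876371,  0.02181073]), 'ft_torque': array([ 0.03224478, -0.02305322, -0.04484973]), 'grip_width': 0.08560539976839307}
```

Rotation is a quaternion; I'll adapt the helper.

```bash
sed -i "s/np.array(m\['rotation'\]).reshape(3,3)/Rot.from_quat(m['rotation']).as_matrix()/; 1a from scipy.spatial.transform import Rotation as Rot" h.py; cat h.py | grep Rot
```

```text
from scipy.spatial.transform import Rotation as Rot
    d=np.c_[p[:,0],-p[:,1],-np.ones(len(p))]@Rot.from_quat(m['rotation']).as_matrix().T
    R=Rot.from_quat(m['rotation']).as_matrix(); c=(np.atleast_2d(P)-np.array(m['eye']))@R
```

View pics/top0.png

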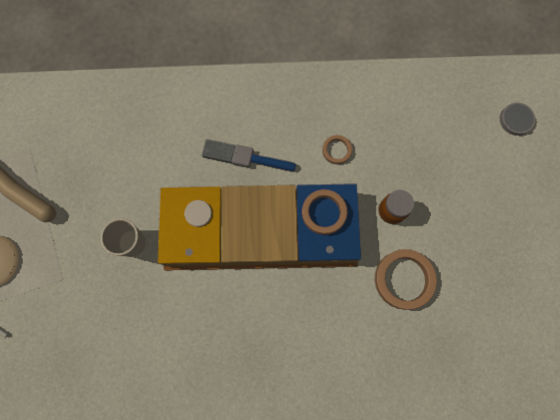

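View pics/side0.png

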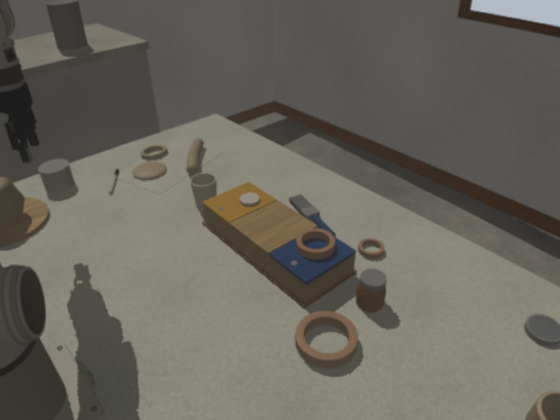

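The top view shows three rings: small at (337,150), large at (407,280), and a middle-sized one at (325,212). The middle one is meant: it's the only one lying on the blue lid. Next I'll confirm it in a crop and measure the scene.

Run:
```python
from h import *
im=np.load('pics/top0.png.npy'); m=imaging.camera_model('top')
c=cv2.resize(im[130:330,140:450],None,fx=2.5,fy=2.5,interpolation=cv2.INTER_CUBIC); cv2.imwrite('pics/crop0.png',c[:,:,::-1])
hsv=cv2.cvtColor(im,cv2.COLOR_RGB2HSV)
def blob(lo,hi,box,name,z):
    x0,y0,x1,y1=box; k=np.zeros(im.shape[:2],np.uint8); k[y0:y1,x0:x1]=cv2.inRange(hsv,np.array(lo),np.array(hi))[y0:y1,x0:x1]
    cs,_=cv2.findContours(k,cv2.RETR_EXTERNAL,cv2.CHAIN_APPROX_NONE); c=max(cs,key=cv2.contourArea); r=cv2.minAreaRect(cv2.convexHull(c))
    box=cv2.boxPoints(r); print(name,cv2.contourArea(c),r); P=ray2plane(m,box,z)
    print(P[:,:2].round(4).tolist(), P.mean(0)[:2].round(4)); return c
blob((100,120,30),(125,255,255),(285,170,370,275),'blue',.07)
blob((15,180,60),(28,255,255),(150,170,230,275),'yellow',.07)
c=blob((3,60,60),(16,170,255),(295,185,352,240),'ring',.09)
e=cv2.fitEllipse(c); print(e, ray2plane(m,[e[0]],.09), ray2plane(m,[e[0]],.08))
for p in [(330,250),(189,252)]: print(p, hsv[p[1]-2:p[1]+3,p[0]-2:p[0]+3].mean((0,1)), ray2plane(m,[p],.07))
```

```text
blue 4386.0 ((328.28173828125, 222.07994079589844), (75.37916564941406, 61.47341537475586), 88.31531524658203)
[[0.6712, -0.0279], [0.6703, -0.1494], [0.5214, -0.1428], [0.5223, -0.0253]] [ 0.5963 -0.0864]
yellow 4472.0 ((189.0, 225.0), (76.0, 62.0), 90.0)
[[0.678, 0.2457], [0.6734, 0.1231], [0.5234, 0.1249], [0.5277, 0.2434]] [0.6006 0.1843]
ring 1520.0 ((324.0, 211.5), (43.0, 44.0), 90.0)
[[0.656, -0.0371], [0.6529, -0.1219], [0.5691, -0.1162], [0.5722, -0.0331]] [ 0.6125 -0.0771]
((324.0711364746094, 211.4562225341797), (43.581138610839844, 44.43851089477539), 93.52454376220703) [[ 0.61222094 -0.07716464  0.09      ]] [[ 0.61431832 -0.07824651  0.08      ]]
(330, 250) [ 29.2   29.   102.16] [[ 0.54053662 -0.08629709  0.07      ]]
(189, 252) [ 13.68  33.32 107.68] [[0.54663729 0.18411675 0.07      ]]
```

View pics/crop0.png

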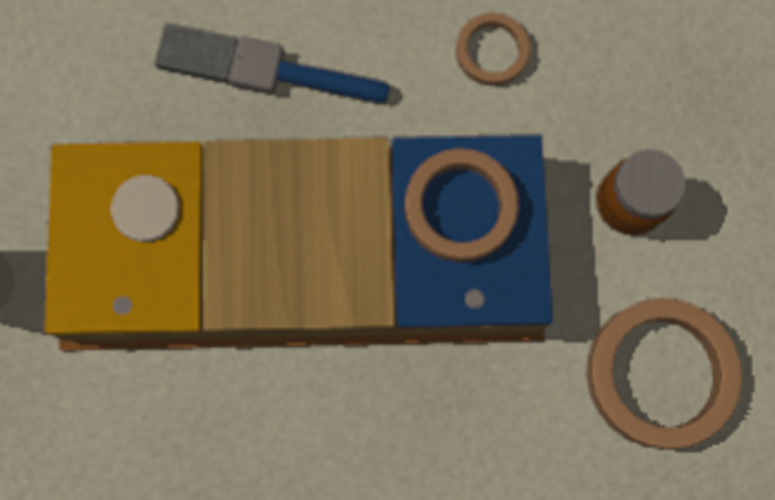

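The crop confirms it: the middle-sized ring, centred at top pixel (324,211), lies on the blue lid. The blue dot is at (330,250). First I'll close the fingers and turn the tool.

Request:
carry_out([
  [0,0,0,-0.1,-1],
  [0,0,0,-0.19,-1],
  [0,0,0,-0.28,-1],
  [0,0,0,-0.28,-1],
  [0,0,0,-0.28,-1],
])

```text
clock: 0.6
eef_pos: [0.215, 0.4512, 0.256]
tool_rot: [0.71, 0.704, -0.0, 0.0]
ft_force: [0.4, 0.6, -1.1]
grip_width: 0.0122
```

Run:
```python
from h import *
o=bot.get_obs(); print(o['joint_pos'],o['eef_pos'],o['grip_width'],Rot.from_quat(o['tool_rot']).as_matrix())
```

```text
[ 1.12602556e+00  2.40932030e-01  4.55146953e-03  1.33519027e+00
 -1.42987451e-05  1.13388374e+00] [0.21504317 0.45117272 0.25596902] 0.012246963280567718 [[ 7.85797176e-03  9.99969074e-01 -3.20323535e-04]
 [ 9.99968875e-01 -7.85819612e-03 -7.05304150e-04]
 [-7.07799503e-04 -3.14771305e-04 -9.99999700e-01]]
```

Request:
carry_out([
  [-0.35,0.26,0,0,-1],
  [-0.7,0.53,0,0,-1],
  [-0.88,0.66,0,0,-1],
])

```text
clock: 0.9
eef_pos: [0.2816, 0.3608, 0.2561]
tool_rot: [0.71, 0.704, -0.0, 0.0]
ft_force: [0.2, 0.6, 0.4]
grip_width: -0.0
```

Request:
carry_out([
  [-0.35,0.26,0,0,-1],
  [-0.7,0.53,0,0,-1],
  [-0.88,0.66,0,0,-1],
])

```text
clock: 1.2
eef_pos: [0.3475, 0.2724, 0.2563]
tool_rot: [0.711, 0.704, -0.0, 0.0]
ft_force: [0.1, 0.4, 0.3]
grip_width: -0.0002
```

Request:
carry_out([
  [-0.35,0.26,0,0,-1],
  [-0.7,0.53,0,0,-1],
  [-0.88,0.66,0,0,-1],
])

```text
clock: 1.5
eef_pos: [0.4133, 0.184, 0.2563]
tool_rot: [0.711, 0.703, 0.0, 0.0]
ft_force: [-0.3, 1.1, 0.6]
grip_width: 0.0002
```

Request:
carry_out([
  [-0.35,0.26,0,0,-1],
  [-0.7,0.53,0,0,-1],
  [-0.88,0.66,0,0,-1],
])

```text
clock: 1.8
eef_pos: [0.479, 0.0955, 0.2562]
tool_rot: [0.711, 0.703, 0.0, 0.0]
ft_force: [0.2, 0.3, 0.2]
grip_width: -0.0003
```

Request:
carry_out([
  [-0.35,0.26,0,0,-1],
  [-0.7,0.53,0,0,-1],
  [-0.88,0.66,0,0,-1],
  [-0.88,0.66,0,0,-1],
  [-0.88,0.66,0,0,-1],
])

```text
clock: 2.3
eef_pos: [0.5427, 0.0094, 0.2558]
tool_rot: [0.71, 0.704, -0.0, -0.001]
ft_force: [-0.2, -0.4, 0.8]
grip_width: -0.0001
```

Run:
```python
from h import *
o=bot.get_obs(); print(o['joint_pos'],o['eef_pos'],o['grip_width'],o['clock'],o['ft_force'])
im,m=shot('wrist','w1.png'); np.save('pics/w1m.npy',m); print(m['eye'])
print(proj(m,[[.612,-.077,.09],[.54,-.0863,.07]]))
```

```text
[1.71540237e-02 3.27107565e-01 1.21277706e-01 1.36631746e+00
 4.01909165e-04 2.46993170e-02] [0.54267801 0.00942197 0.25578043] -0.00014721974846465828 2.3 [-0.1560249  -0.38602255  0.8386197 ]
[0.45959839 0.01065735 0.3737605 ]
[[189.33986906 264.09589036]
 [178.15573891 188.24081069]]
```

View pics/w1.png

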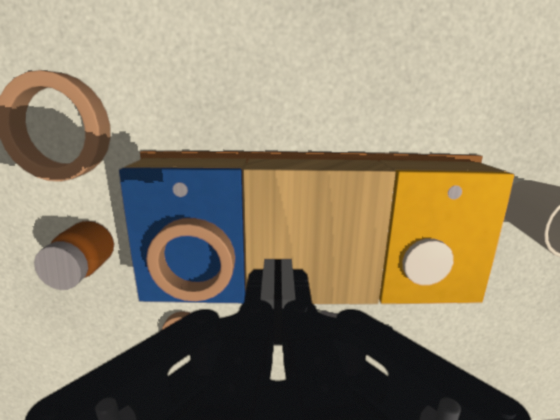

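The wrist view shows the ring centred near (191,260), the dot near (180,189), and the shut fingertips at (278,270). I'll measure from this view to cross-check the top camera.

Run:
```python
from h import *
im=np.load('pics/w1.png.npy'); m=np.load('pics/w1m.npy',allow_pickle=True).item(); hsv=cv2.cvtColor(im,cv2.COLOR_RGB2HSV)
k=cv2.inRange(hsv,np.array((3,60,60)),np.array((16,190,255))); k[:,:142]=0;k[:,242:]=0;k[:212]=0;k[302:]=0
c=max(cv2.findContours(k,cv2.RETR_EXTERNAL,cv2.CHAIN_APPROX_NONE)[0],key=cv2.contourArea); e=cv2.fitEllipse(c); print(e)
P=ray2plane(m,c.reshape(-1,2),.09)[:,:2]; print(cv2.minEnclosingCircle(P.astype(np.float32)), ray2plane(m,[e[0]],.09))
k=cv2.inRange(hsv,np.array((100,120,30)),np.array((125,255,255))); k=255-k; k=k[178:202,165:195]
n,l,s,cc=cv2.connectedComponentsWithStats(k); print(s,cc+[165,178])
print(ray2plane(m,[(180,189.5)],.07), ray2plane(m,[(455,192)],.07))
print('shelf corners',ray2plane(m,[(244,170),(396,172),(380,303),(245,303)],.07))
```

```text
((190.7882843017578, 259.33990478515625), (80.87232971191406, 86.80598449707031), 102.24271392822266)
((0.608969509601593, -0.07467468827962875), 0.04585447907447815) [[ 0.6067599  -0.07504734  0.09      ]]
[[  0   0  30  24 519]
 [  7   4  16  16 201]] [[179.42967245 189.58574181]
 [179.68159204 189.27860697]]
[[ 0.54128339 -0.08461103  0.07      ]] [[0.54524535 0.18640526 0.07      ]]
shelf corners [[ 0.52257786 -0.0213523   0.07      ]
 [ 0.52512043  0.12440607  0.07      ]
 [ 0.67285489  0.12350984  0.07      ]
 [ 0.67113485 -0.02622499  0.07      ]]
```

Request:
carry_out([
  [-0.3,0.23,0,0,-1],
  [-0.6,0.46,0,0,-1],
  [-0.85,0.65,0,0,-1],
  [-0.85,0.65,0.3,0,-1],
  [-0.85,0.65,0.6,0,-1],
  [-0.85,0.65,0.9,0,-1],
  [-0.85,0.65,0.9,0,-1],
  [-0.85,0.65,0.9,0,-1],
  [-0.85,0.65,0.9,0,-1],
])

```text
clock: 3.25
eef_pos: [0.6087, -0.075, 0.1687]
tool_rot: [0.709, 0.706, 0.001, 0.001]
ft_force: [-0.4, -0.4, 0.8]
grip_width: -0.0004
```

Run:
```python
from h import *
o=bot.get_obs(); print(o['eef_pos'],o['ft_force'])
im,m=shot('wrist','w2.png')
im,m=shot('side','s2.png'); cv2.imwrite('pics/s2c.png',cv2.resize(im[180:320,190:400],None,fx=3.5,fy=3.5)[:,:,::-1])
```

```text
[ 0.60866024 -0.07498897  0.16867293] [-0.40023949 -0.42051929  0.78321969]
```

View pics/w2.png

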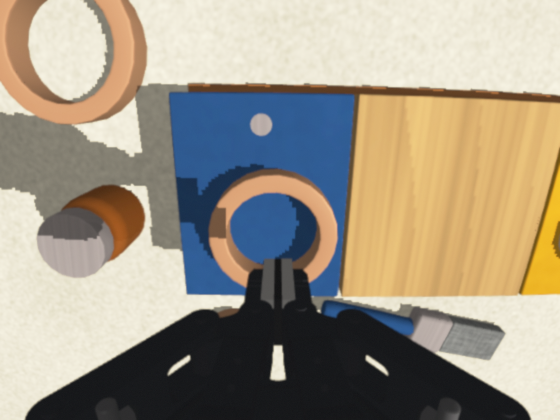

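View pics/s2c.png

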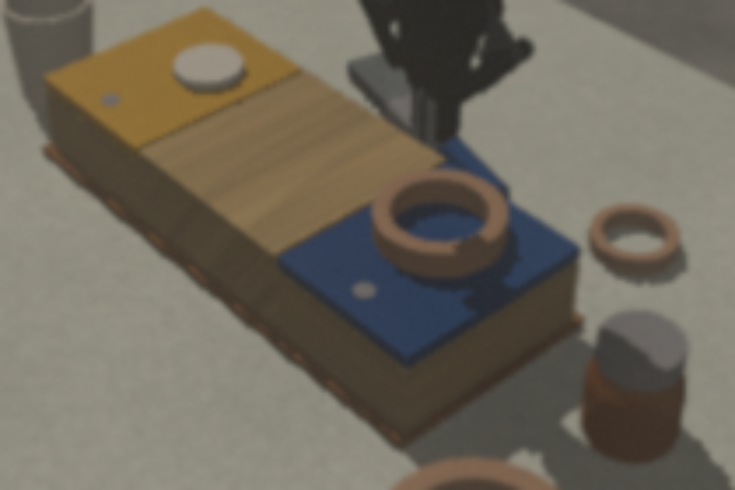

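The fingertips hang over the hole. The ring centre is near (273,230) in the wrist view, with the tips lined up at column 278. Now I'll descend partway.

Request:
carry_out([
  [0,0,0.2,0,-1],
  [0,0,0.4,0,-1],
  [0,0,0.5,0,-1],
  [0,0,0.55,0,-1],
  [0,0,0.55,0,-1],
  [0,0,0.55,0,-1],
])

```text
clock: 3.95
eef_pos: [0.6082, -0.0757, 0.1124]
tool_rot: [0.709, 0.705, 0.001, 0.001]
ft_force: [-0.5, 0.6, -0.2]
grip_width: -0.0
```

Request:
carry_out([
  [0,0,0.06,0,-1],
  [0,0,0.11,0,-1],
  [0,0,0.11,0,-1],
  [0,0,0.11,0,-1],
])

```text
clock: 4.35
eef_pos: [0.6073, -0.0756, 0.1001]
tool_rot: [0.709, 0.705, -0.0, -0.0]
ft_force: [-0.2, 0.4, 0.6]
grip_width: 0.0001
```

Run:
```python
from h import *
im,m=shot('side','s3.png'); cv2.imwrite('pics/s3c.png',cv2.resize(im[180:320,190:400],None,fx=3.5,fy=3.5)[:,:,::-1])
```

```text
(no output)
```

View pics/s3c.png

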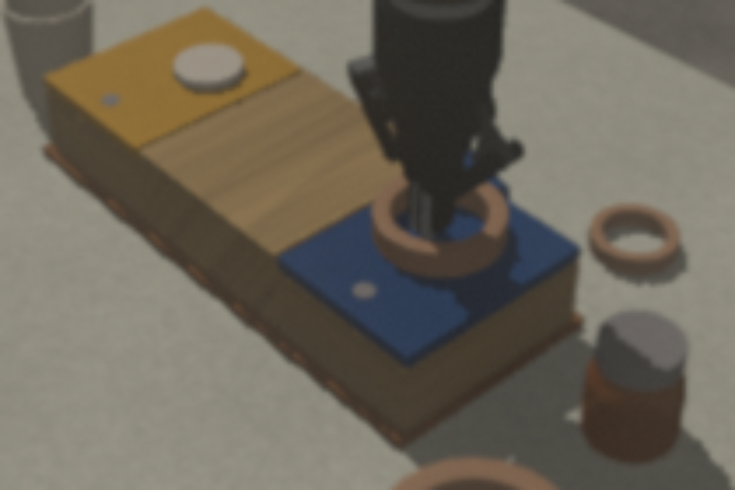

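The fingers are inside the ring hole (about (430,215) in the crop), touching nothing. Now I'll drag slowly towards the shelf, +y with a slight -x.

Request:
carry_out([
  [0.05,0,0,0,-1],
  [0.1,0,0,0,-1],
  [0.15,0,0,0,-1],
  [0.2,-0.01,0,0,-1],
  [0.25,-0.01,0,0,-1],
  [0.3,-0.02,0,0,-1],
  [0.35,-0.02,0,0,-1],
  [0.4,-0.03,0,0,-1],
  [0.45,-0.03,0,0,-1],
  [0.5,-0.04,0,0,-1],
  [0.55,-0.04,0,0,-1],
  [0.6,-0.05,0,0,-1],
  [0.65,-0.05,0,0,-1],
  [0.7,-0.06,0,0,-1],
  [0.75,-0.06,0,0,-1],
  [0.8,-0.06,0,0,-1],
])

```text
clock: 6.0
eef_pos: [0.6019, 0.0049, 0.1003]
tool_rot: [0.709, 0.705, -0.0, -0.0]
ft_force: [-0.2, -1.4, 0.4]
grip_width: 0.0004
```

Run:
```python
from h import *
im,m=shot('side','s4.png'); cv2.imwrite('pics/s4c.png',cv2.resize(im[180:320,190:400],None,fx=3.5,fy=3.5)[:,:,::-1])
```

```text
(no output)
```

View pics/s4c.png

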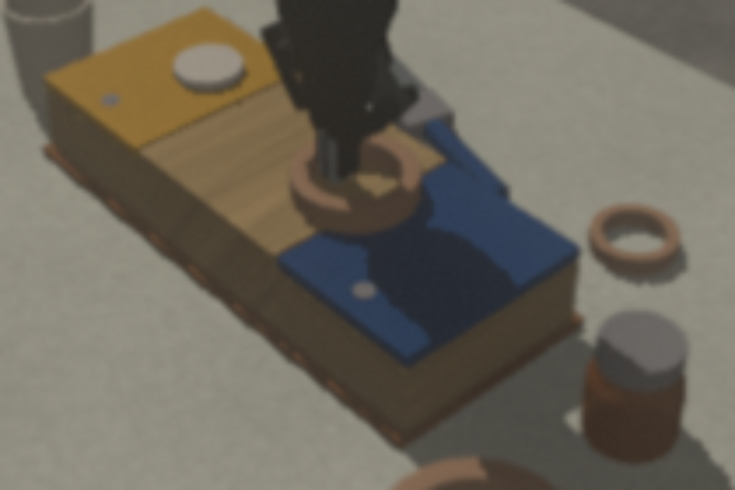

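The ring follows the finger and straddles the lid/shelf edge. I'll continue another 60 mm, back off inside the hole, then lift.

Request:
carry_out([
  [0.05,0,0,0,-1],
  [0.1,0,0,0,-1],
  [0.15,0,0,0,-1],
  [0.2,-0.01,0,0,-1],
  [0.25,-0.01,0,0,-1],
  [0.3,-0.02,0,0,-1],
  [0.35,-0.02,0,0,-1],
  [0.4,-0.02,0,0,-1],
  [0.45,-0.02,0,0,-1],
  [0.5,-0.02,0,0,-1],
  [0.54,-0.02,0,0,-1],
  [0.58,-0.02,0,0,-1],
  [0.6,-0.02,0,0,-1],
  [0.6,-0.02,0,0,-1],
  [0.55,-0.02,0,0,-1],
  [0.5,-0.02,0,0,-1],
  [0.47,-0.02,0,0,-1],
  [0.47,-0.02,0,0,-1],
])

```text
clock: 7.85
eef_pos: [0.6001, 0.0506, 0.1003]
tool_rot: [0.709, 0.705, -0.0, 0.0]
ft_force: [0.2, 0.1, -0.6]
grip_width: -0.0
```

Run:
```python
from h import *
im,m=shot('side','s5.png'); cv2.imwrite('pics/s5c.png',cv2.resize(im[180:320,190:400],None,fx=3.5,fy=3.5)[:,:,::-1])
```

```text
(no output)
```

View pics/s5c.png

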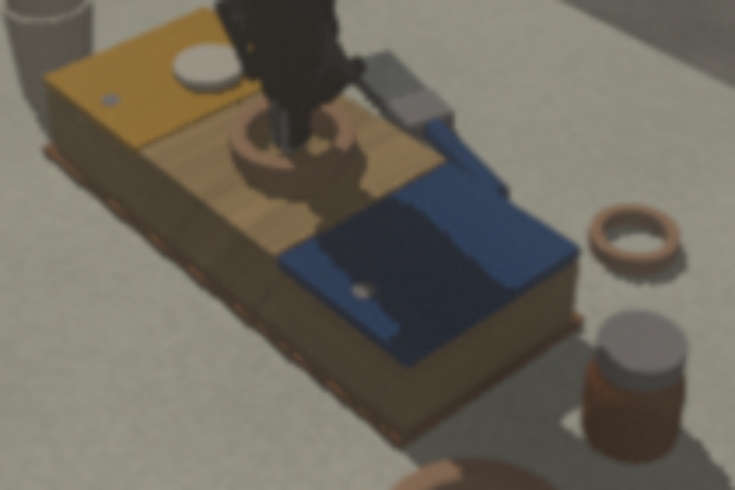

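The ring appears wholly on the shelf. I'll lift clear and check it on the way to the dot.

Request:
carry_out([
  [0,0,-0.2,0,-1],
  [0,0,-0.5,0,-1],
  [0,0,-0.9,0,-1],
  [0,0,-0.9,0,-1],
  [-0.4,-0.2,-0.9,0,-1],
  [-0.8,-0.4,-0.9,0,-1],
  [-0.9,-0.5,-0.9,0,-1],
  [-0.9,-0.5,-0.9,0,-1],
  [-0.9,-0.5,-0.9,0,-1],
])

```text
clock: 8.8
eef_pos: [0.55, -0.0381, 0.1903]
tool_rot: [0.709, 0.705, 0.0, 0.0]
ft_force: [0.3, 0.6, 0.2]
grip_width: -0.0001
```

Run:
```python
from h import *
o=bot.get_obs(); print(o['eef_pos'])
im,m=shot('top','t6.png'); cv2.imwrite('pics/t6c.png',cv2.resize(im[130:330,140:450],None,fx=2.5,fy=2.5)[:,:,::-1])
im,m=shot('wrist','w6.png'); np.save('pics/w6m.npy',m)
```

```text
[ 0.54998896 -0.03807153  0.19033792]
```

View pics/t6c.png

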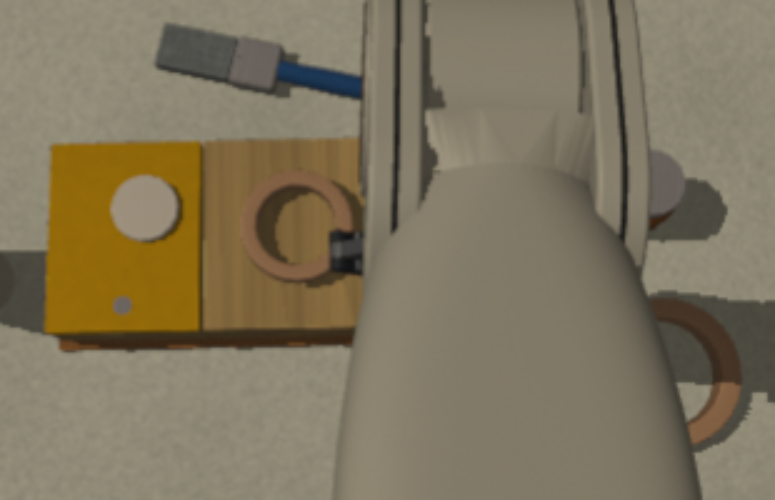

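View pics/w6.png

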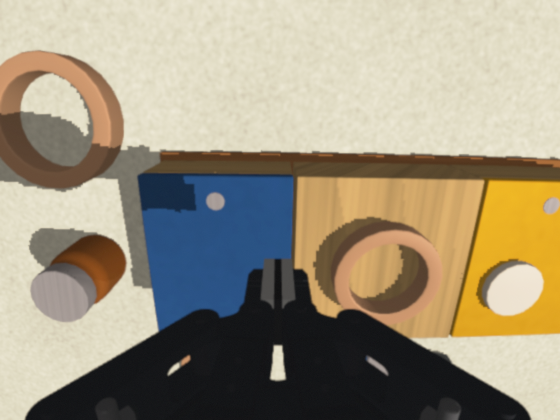

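The ring spans crop columns 241–355 and the shelf 202–390, so it's wholly on the shelf. The dot is at wrist (215,201).

Run:
```python
from h import *
m=np.load('pics/w6m.npy',allow_pickle=True).item()
print(ray2plane(m,[(215,201)],.07)); print(ray2plane(m,[(387,267)],.09))
m=imaging.camera_model('top'); print(ray2plane(m,[(140+298/2.5,130+225/2.5)],.09))
```

```text
[[ 0.54106704 -0.0848621   0.07      ]]
[[0.58801789 0.04685934 0.09      ]]
[[0.60022911 0.04703483 0.09      ]]
```

Request:
carry_out([
  [-0.25,-0.05,0,0,-1],
  [-0.47,-0.09,0,0,-1],
  [-0.47,-0.09,0.3,0,-1],
  [-0.47,-0.09,0.6,0,-1],
  [-0.47,-0.09,0.85,0,-1],
  [-0.47,-0.09,0.85,0,-1],
  [-0.47,-0.09,0.85,0,-1],
  [-0.47,-0.09,0.85,0,-1],
])

```text
clock: 9.7
eef_pos: [0.5421, -0.0849, 0.1069]
tool_rot: [0.709, 0.706, 0.001, 0.001]
ft_force: [0.5, 0.6, -0.2]
grip_width: -0.0001
```

Run:
```python
from h import *
o=bot.get_obs(); print(o['eef_pos'])
im,m=shot('side','s7.png'); cv2.imwrite('pics/s7c.png',cv2.resize(im[180:320,190:400],None,fx=3.5,fy=3.5)[:,:,::-1])
```

```text
[ 0.54207146 -0.08494034  0.106866  ]
```

View pics/s7c.png

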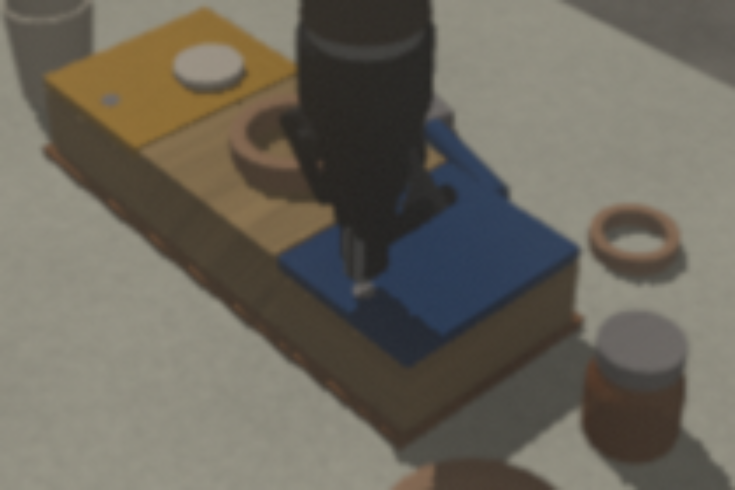

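The tip is right over the dot (crop (362,288)). Now I'll press in small steps.

Request:
carry_out([
  [0,0,0.04,0,-1],
  [0,0,0.08,0,-1],
  [0,0,0.11,0,-1],
  [0,0,0.13,0,-1],
  [0,0,0.14,0,-1],
  [0,0,0.14,0,-1],
])

```text
clock: 10.35
eef_pos: [0.5406, -0.0853, 0.0922]
tool_rot: [0.709, 0.705, 0.0, 0.0]
ft_force: [-1.2, -0.3, 4.6]
grip_width: -0.0001
```

Request:
carry_out([
  [0,0,0.01,0,-1],
  [0,0,0.02,0,-1],
  [0,0,0.02,0,-1],
  [0,0,0.02,0,-1],
])

```text
clock: 10.75
eef_pos: [0.5405, -0.0853, 0.0901]
tool_rot: [0.709, 0.705, 0.0, 0.0]
ft_force: [-1.7, 0.0, 5.2]
grip_width: 0.0001
```

Request:
carry_out([
  [0,0,0.01,0,-1],
  [0,0,0.015,0,-1],
  [0,0,0.015,0,-1],
])

```text
clock: 11.05
eef_pos: [0.5406, -0.0853, 0.0888]
tool_rot: [0.709, 0.705, 0.0, 0.0]
ft_force: [-2.1, 0.6, 7.1]
grip_width: 0.0002
```

At 7 N it has reached the stop region, so I'll release straight up.

Request:
carry_out([
  [0,0,-0.1,0,-1],
  [0,0,-0.3,0,-1],
  [0,0,-0.6,0,-1],
  [0,0,-1,0,-1],
  [0,0,-1,0,-1],
])

```text
clock: 11.55
eef_pos: [0.5439, -0.0859, 0.194]
tool_rot: [0.709, 0.705, 0.003, 0.004]
ft_force: [1.4, -0.5, 0.1]
grip_width: -0.0001
```

Request:
carry_out([
  [0,0,-0.4,0,-1],
  [0,0,-0.8,0,-1],
  [0,-0.4,-0.8,0,-1],
  [0,-0.8,-0.8,0,-1],
  [0,-1,-0.8,0,-1],
])

```text
clock: 12.05
eef_pos: [0.4377, -0.0846, 0.2679]
tool_rot: [0.709, 0.705, -0.0, -0.001]
ft_force: [0.1, -0.6, -0.2]
grip_width: -0.0002
```

Request:
carry_out([
  [0,-0.4,0,0,-1],
  [0,-0.8,0,0,-1],
  [0,-1,0,0,-1],
  [0,-1,0,0,-1],
  [0,-1,0,0,-1],
  [0,-1,0,0,-1],
])

```text
clock: 12.65
eef_pos: [0.3416, -0.0844, 0.268]
tool_rot: [0.709, 0.705, 0.0, 0.0]
ft_force: [-0.2, -0.5, -0.2]
grip_width: -0.0003
```

Run:
```python
from h import *
print(bot.get_obs()['ft_force'])
im,m=shot('side','s8.png'); cv2.imwrite('pics/s8c.png',cv2.resize(im[150:320,160:400],None,fx=3.3,fy=3.3)[:,:,::-1])
im,m=shot('top','t8.png'); cv2.imwrite('pics/t8c.png',cv2.resize(im[130:330,100:420],None,fx=2.5,fy=2.5)[:,:,::-1])
```

```text
[-0.18302018 -0.45945144 -0.20962104]
```

View pics/s8c.png

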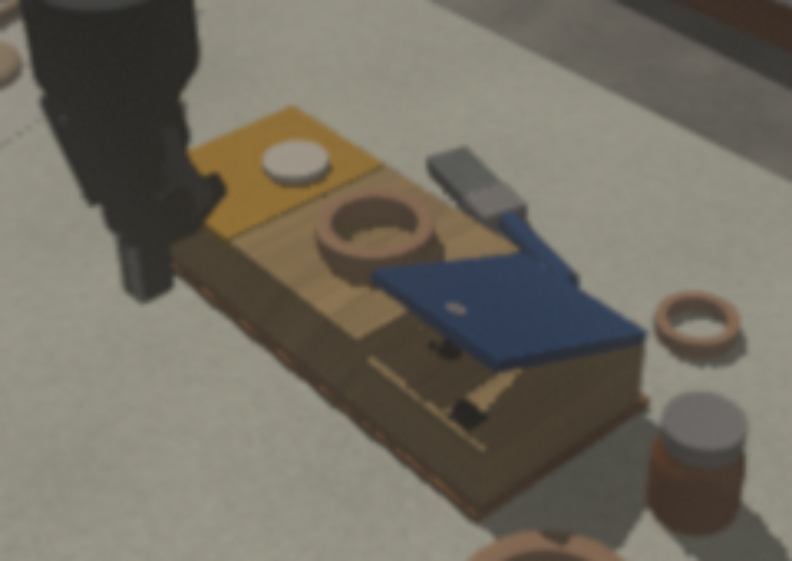

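View pics/t8c.png

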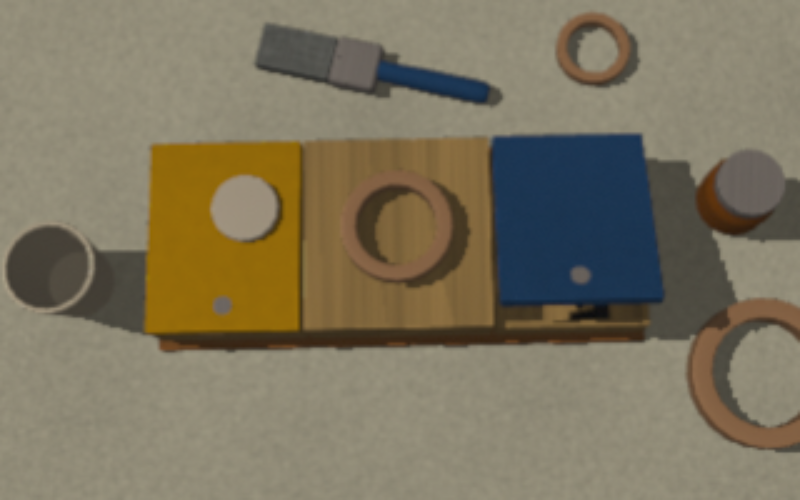

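The blue lid is ajar. The ring lies wholly on the shelf (columns 341–452, shelf 303–492). The yellow lid is shut and the other items haven't moved, so I'm handing in.

```bash
python3 -c "
from h import *
print(order.job_done())"
```

```text
the job is handed in; nothing more can be done
None
```

I dragged the middle-sized ring with the closed fingertips in its hole, off the blue lid and onto the shelf, without lifting it. Only then did I press the blue lid's steel dot (peak reading about 7 N) and lift away. I handed the job in at about 13 s on the robot's clock.

- **Final pictures:** the blue lid stands ajar and the ring lies wholly on the shelf. The yellow lid is shut, and the tile, beaker, jar and brush look unmoved by eye. The gripper is clear of everything.
- **Disagreement:** the wrist camera put the ring on the shelf about 12 mm nearer the robot than the top camera did. The wrist figure was a rough reading by eye with the ring seen at an angle, so I relied on the top view, which showed clear margins all round.

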